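# Open the camera case by its sprung latch and set out the spare battery

### The arm

A 6-joint arm with a two-finger parallel gripper is mounted at the origin on the work surface. World frame = base frame: x ahead of the robot, y to its left, z up, the work surface at z = 0. Lengths are in m, angles in rad, forces in N, time in s.
With the tool pointing down it reaches from about 0.3 to 0.775 m from the base axis. Payload 14.6 kg.
Tool frame: the origin (TCP) lies at the very end of the fingers, on their centre line; the grasp point (between the pads) lies 19 mm behind it (grip_depth is the distance from the TCP to the grasp point, in m); z points along the fingers, y is the line along which they close (so a half turn about z gives the same grasp; the last joint's range is limited). The gripper opens to 94 mm and grips with 3 to 60 N. Pads are 16 mm wide; open, the fingers measure 119 mm over their backs; the gripper's body (75 mm by 177 mm) begins 78 mm behind the grasp point.
Start: joints at [-1.177, 0.3, 1.521, -0, 1.321, -0.067], TCP at [0.245, -0.493, 0.205] pointing down, gripper open.
Joint ranges: [-3.03, 3.03], [-0.79, 2.21], [0.23, 2.52], [-1.04, 4.18], [0, 3.07], [-2.55, 2.55]. Speed limits (rad/s): [2.22, 2.22, 2.57, 3.14, 3.14, 3.14].

### API

Orientations are given as a 3x3 rotation matrix whose columns are the frame's x, y, z axes.
In Python, from bench import reach, move_straight, move_joints, move_gripper, hold, solve_ik, read_state, grab_frame, PlanningError, close_job, recognise, mark_of, grip_depth gives the robot as it stands. Calls block until the motion is done:
- reach(position, orientation): joint-space move of the TCP to a pose.
- move_straight(position, ori=None, feed=0.15, until_force=None): straight line of the TCP; ori=None keeps the orientation; feed is the mean speed in m/s. With until_force (N) it stops when the force on the tool has changed by that much, and returns True; else False.
- move_joints(angles): joint-space move.
- move_gripper(opening, f_grip=None): opening from 0.0 (shut) to 1.0 (fully open); f_grip is the grip in N (None keeps the last); returns when the fingers have stopped.
- hold(seconds).
- solve_ik(position, orientation): joint angles nearest the present ones, or None.
- read_state(): the state.
- grab_frame(name): name is "scene" or "top" or "wrist"; returns a dict with "image" (480x640x3 uint8, blue, green, red), "intrinsics" (3x3 intrinsics, pixels), "eye" and "orientation" of the camera in the world. Camera axes: x right, y up, looking along -z (the intrinsics and any distortion apply to the point x, -y, -z); pixel columns grow to the right and rows downward; lengths in m; the calibration is good to about 2 mm. A picture is of the moment at which its call begins. There is no depth.
A pose or a line that the arm cannot do raises PlanningError and nothing moves.
- close_job(): hands the job in; it is judged then, once.
Trained networks look in a picture, given as the dict that the camera call returned (one of the last four; its "shot" number tells which), for a name from the list of things; names that differ only in an ending like _2 or _b are one class to them, and where a whole thing is asked for, a point or a joint stands for the part that bears it (a point fixed in the world has none). Each returns a list of dicts, best first, with "confidence" (0 to 1); they miss things now and then, are a little off and sometimes report something else, mostly with a low value. They report only what shows in the picture. A call takes as long as a camera call.
- recognise(target, picture): "point" ([column, row] in pixels, amid what is visible of it).
- mark_of(target, picture): "point" ([column, row] in pixels: a listed point, or the origin of a listed thing).
The state is a dict: "t": time; "joints": joint angles; "joint_vel": joint speeds; "effort": joint torques, N m; "eef_pos": TCP position; "orientation": TCP orientation; "ft_force": force on the tool from outside, world axes, zero at the start; "wrist_torque": the same for the moment, N m; "gripper_width": opening from 0.0 (shut) to 1.0 (fully open); "grasp_force": force on a finger pad.
Only numpy, scipy, OpenCV 4.12 (cv2) and the standard library are available. Lean on these libraries where they do the work, as an engineer would, in place of code of your own. Each camera call takes 0.05 s, during which the arm holds its last target. There are 200 camera calls.

### The job

Turn the red latch knob on the camera case clockwise all the way to its stop and let go, so that the knob springs back and the sprung lid swings open by itself. Then take the battery with the yellow label out of the case and set it down flat, label up, on the empty lowest step of the wooden riser, wholly on the step and without dropping it; leave the lid open and everything else where it is.

Things in the scene. Friction and masses are not known exactly. Their poses are not given: they have to be found in the camera images.
- latch (a joint): turn of the latch knob: 0 at rest, grows clockwise as seen looking at the knob, hard stop at 1.2 rad; a return spring (0.03 N m at rest, 0.13 N m at the stop) brings it back. A flat steel tongue under the knob holds the lid's front edge down and clears it at about 1.05 rad.
- latch_grip (a point): on the knob's axis, 30 mm off the case's sloping front panel, where to grip; turns with the knob. z: the axis, off the panel, leaning 35 deg from vertical towards the case's front (its -x side). x at rest: up the slope. The red grip bar (46 long, 14 wide, from 11 to 39 mm off the panel) lies 0.6 rad counter-clockwise (about z) from x.
- lid (a joint): opening of the case's lid: 0 closed, hinged along the edge opposite the knob, stop at 1.9 rad. Sprung and damped: it opens by itself in about 2 s once the latch is clear, pushing with about 3 N at its front edge if something is in its way.
- lid_edge (a point): middle of the lid's front edge, the edge next to the knob; the lid is 280 wide (along y) and about 220 from hinge to front edge, 18 thick
- case: grey camera case, fixed, its front (-x) to the robot's left; 214 deep (x), 280 wide (y), 75 high (95 with lid), plus a sloping front shoulder to x = -164. Origin: centre of the compartment's underside. Walls 6; padded inner floor 30 above the table, so 45 deep. Lid hinge along x = +107, 77 high; open, the lid leans back to about 285 high.
- battery: the battery to fetch: black camera battery with a yellow label round its middle, 56 long (x), 38 wide (y), 21 high (z), about 80 g; lies in the case; origin at the centre of its underside
- battery_grey: same battery with a grey label, lies in the case, to be left there
- battery_green: same battery with a green label, lies in the case, to be left there
- wallet: blue memory-card wallet 56 x 40 x 16 high, lies in the case, to be left there
- riser: wooden riser with three steps, fixed, 240 deep (x) by 260 wide (y), rising away from the robot; origin at the centre of its underside. Lowest step: x from -120 to -30, 35 high, empty. Middle step: x -30 to 45, 75 high. Top step: x 45 to 120, 115 high.
- step_low (a point): centre of the top face of the lowest step; x runs across its 90 mm depth, away from the robot, y along its 260 mm width, z up
- lens: black prime lens standing on the top step, 62 diameter, 58 high, origin under its centre
- blower: blue rubber blower standing on the top step, 60 diameter, 120 high with its nozzle, origin under its centre
- filter_a: lens filter (amber) in a clear flat case 62 x 62 x 13 high on the middle step, origin under its centre
- filter_b: lens filter (green) in a clear flat case 62 x 62 x 13 high on the middle step, origin under its centre

How it is judged:
On the way, in this order (a step that is already met when the one before it is completed fails the run):
1. the latch knob is turned to its stop (value of joint latch above 1.1 rad), for 0.1 s.
2. the knob is let go and has sprung back, and the lid has swung open (value of joint latch below 0.15 rad and value of joint lid above 1.5 rad and contact force between the fingers and case below 0.5 N), for 0.2 s.
At the end, for the whole second after the job is handed in: Yellow battery released, at rest, flat and label up (0.12 rad) on the lowest step: centre within 28 mm of its middle line, 110 mm along it, underside within 6 mm of it. Knob back (under 0.15 rad), lid open (over 1.5 rad), all other things within 40 mm of their starts (z of battery in the frame of step_low between -0.006 and 0.006 m and x of battery in the frame of step_low between -0.028 and 0.028 m and y of battery in the frame of step_low between -0.11 and 0.11 m and angle between battery's own z axis and vertical below 0.12 rad and linear speed of battery below 0.02 m/s and value of joint latch below 0.15 rad and value of joint lid above 1.5 rad and distance of each of battery_grey, battery_green, wallet, lens, blower, filter_a, filter_b from where it was at the start of the episode below 0.04 m); the robot touches nothing.
It fails at once if the yellow-label battery is dropped or thrown (moves faster than 0.6 m/s out of the fingers) (linear speed of battery above 0.6 m/s and contact force between the fingers and battery below 0.1 N).
It fails at once if any other thing is displaced by more than 40 mm (distance of any of battery_grey, battery_green, wallet, lens, blower, filter_a, filter_b from where it was at the start of the episode above 0.04 m).
It also fails if it takes over 64 s, if anything falls off the work surface, if the arm or the gripper's body presses on something with over 40 N, if the wrist force passes 120 N, or if a joint passes its speed limit or range.

## Working session

There is one attempt and no reset: what is moved stays moved. The work goes in short steps, each a Python script; the robot and the scene stay as the last script left them, time stands still between calls to the robot, and variables do not carry over. Pictures are saved under pics/ and viewed, at most 12 in all, crops included, and the job is handed in when it is done.

```bash
mkdir -p pics; ls; cat > h.py <<'E'
import numpy as np, cv2
from bench import *
def ray(f,p):
    K=np.array(f["intrinsics"]);R=np.array(f["orientation"])
    d=np.linalg.inv(K)@[p[0],p[1],1.]
    d=R@np.array([d[0],-d[1],-d[2]])
    return np.array(f["eye"],float),d/np.linalg.norm(d)
def tri(obs):
    A=np.zeros((3,3));b=np.zeros(3);P=[]
    for f,p in obs:
        e,d=ray(f,p);M=np.eye(3)-np.outer(d,d);A+=M;b+=M@e;P.append((e,M))
    x=np.linalg.solve(A,b)
    return x,[float(np.linalg.norm(M@(x-e))) for e,M in P]
def onplane(f,p,z):
    e,d=ray(f,p);return e+d*(z-e[2])/d[2]
def proj(f,X):
    K=np.array(f["intrinsics"]);c=np.array(f["orientation"]).T@(np.array(X)-f["eye"])
    q=K@[c[0],-c[1],-c[2]];return q[:2]/q[2]
E
python3 - <<'E'
from h import *
np.set_printoptions(precision=4,suppress=True)
fs={n:grab_frame(n) for n in ("scene","top","wrist")}
for n,f in fs.items():
    cv2.imwrite(f"pics/{n}0.png",f["image"]); print(n,f["eye"],[k for k in f])
    print(np.array(f["intrinsics"]).tolist(), np.array(f["orientation"]).round(3).tolist(), f.get("distortion"))
for t in ("latch_grip","lid_edge","case","riser","step_low","lens","blower","filter_a"):
    o=[]
    for n in fs:
        m=mark_of(t,fs[n])
        print(t,n,[(np.round(r["point"],1).tolist(),round(r["confidence"],2)) for r in m[:2]])
        if m and m[0]["confidence"]>.5:o.append((fs[n],m[0]["point"]))
    if len(o)>1: print("  tri",*tri(o))
s=read_state();print(s["t"],s["eef_pos"],s["gripper_width"],grip_depth)
cv2.imwrite("pics/both.png",cv2.resize(np.vstack([fs["scene"]["image"],fs["top"]["image"]]),(400,600)))
E
```

```text
pics
scene [1.3551 0.033  0.8197] ['image', 'intrinsics', 'eye', 'orientation', 'shot']
[[551.143947480504, 0.0, 311.79537526136124], [0.0, 551.143947480504, 235.61265205282584], [0.0, 0.0, 1.0]] [[0.049, -0.667, 0.743], [0.999, 0.043, -0.027], [-0.014, 0.744, 0.668]] None
top [0.4487 0.0662 0.9831] ['image', 'intrinsics', 'eye', 'orientation', 'shot']
[[442.64967683302, 0.0, 316.3414267420473], [0.0, 442.64967683302, 242.01704703903474], [0.0, 0.0, 1.0]] [[0.019, 0.988, -0.156], [-1.0, 0.021, 0.016], [0.019, 0.156, 0.988]] None
wrist [ 0.3125 -0.4588  0.3833] ['image', 'intrinsics', 'eye', 'orientation', 'shot']
[[332.13009614047735, 0.0, 322.1535616063224], [0.0, 332.13009614047735, 238.56967764337531], [0.0, 0.0, 1.0]] [[0.445, 0.865, 0.232], [-0.896, 0.43, 0.115], [-0.0, -0.258, 0.966]] None
latch_grip scene [([251.3, 239.8], 0.89)]
latch_grip top [([372.6, 271.1], 0.54)]
latch_grip wrist []
  tri [ 0.5339 -0.062   0.0778] [0.0030365333879484526, 0.0030365333879484604]
lid_edge scene [([228.9, 236.3], 0.93)]
lid_edge top [([393.6, 275.4], 0.8)]
lid_edge wrist []
  tri [ 0.5255 -0
[... 428 characters left out ...]
tep_low top [([185.0, 291.9], 0.78)]
step_low wrist []
  tri [0.486  0.3309 0.0315] [0.0025459315261697215, 0.002545931526169664]
lens scene [([505.9, 250.2], 0.74)]
lens top [([131.9, 216.6], 0.88)]
lens wrist []
  tri [0.6299 0.4202 0.1109] [0.0012158200268499674, 0.0012158200268501192]
blower scene [([452.2, 262.5], 0.58)]
blower top [([185.5, 202.2], 0.8)]
blower wrist []
  tri [0.6604 0.3129 0.116 ] [0.0025295820629165, 0.0025295820629164336]
filter_a scene [([437.7, 246.1], 0.83), ([478.4, 240.6], 0.48)]
filter_a top [([152.0, 253.7], 0.83)]
filter_a wrist []
  tri [0.5589 0.3495 0.0734] [0.03754512890050521, 0.03754512890050522]
1.35 [ 0.2446 -0.4926  0.2054] 0.9994793863446172 0.0188
```

View images.

View pics/scene0.png

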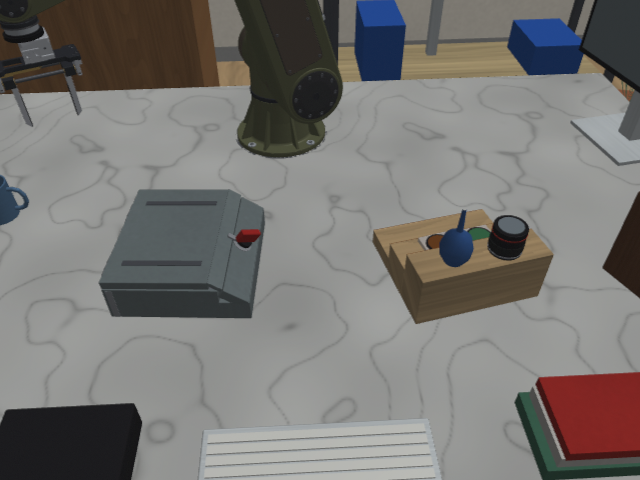

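View pics/top0.png

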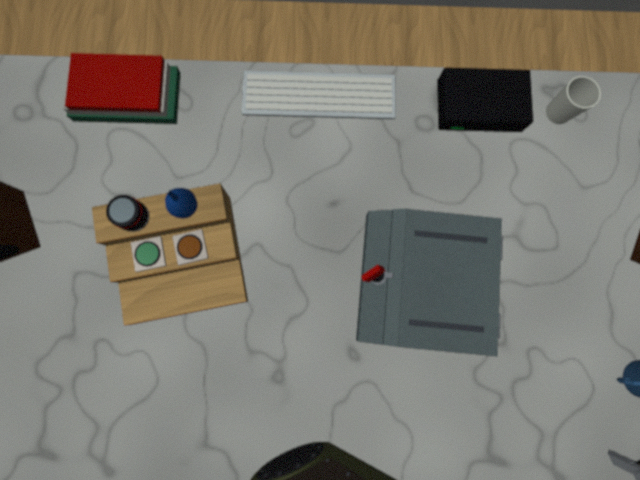

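```bash
cat >> h.py <<'E'
np.set_printoptions(precision=4,suppress=True)
def down(yaw): # tool z down, tool y at world yaw angle
    y=np.array([np.cos(yaw),np.sin(yaw),0]);z=np.array([0,0,-1.]);return np.column_stack([np.cross(y,z),y,z])
def look(names,f):
    out={}
    for t in names:
        m=mark_of(t,f)
        if m: out[t]=m[0]["point"]; print(t,np.round(m[0]["point"],1),round(m[0]["confidence"],2))
    return out
E
python3 - <<'E'
from h import *
f=grab_frame("top");s=grab_frame("scene")
# case edges
def yaw(p,q,z):
    a,b=onplane(f,p,z),onplane(f,q,z);d=b-a;return a,b,np.degrees(np.arctan2(d[1],d[0])),np.linalg.norm(d)
print(yaw((497,355),(501,219),.09)); print(yaw((384,345),(407,209),.095))
print(yaw((358,342),(370,211),.03)); print("riser",yaw((246,301),(126,324),.035))
print("slot",yaw((484,329),(410,323),.095),yaw((488,240),(415,234),.095))
st=read_state();R=np.array(st["orientation"]);print("cam in tool",R.T@(np.array(f['eye'])*0+grab_frame("wrist")["eye"]-st["eef_pos"]))
G=np.array([.534,-.062,.078])
for psi in (4,6):
    c=np.radians(psi); xc=-np.array([np.sin(c),np.cos(c),0])
    ax=np.cos(np.radians(35))*np.array([0,0,1])-np.sin(np.radians(35))*xc
    up=np.cos(np.radians(35))*xc+np.sin(np.radians(35))*np.array([0,0,1]); left=np.cross(ax,up)
    for sg in (1,-1):
      for a in (.6,0,-.6,-.75):
        b=np.cos(a)*up+np.sin(a)*left; y=sg*np.cross(ax,b); R=np.column_stack([np.cross(y,-ax),y,-ax])
        print(psi,sg,a,solve_ik(G-.019*ax,R),solve_ik(G+.10*ax,R), "camside up:",R[:,0]@up)
E
```

```text
(array([ 0.3714, -0.3098,  0.09  ]), array([ 0.6466, -0.3307,  0.09  ]), np.float64(-4.337403367154198), np.float64(0.2760386361582395))
(array([ 0.3872, -0.0848,  0.095 ]), array([ 0.6622, -0.1339,  0.095 ]), np.float64(-10.115496998889851), np.float64(0.2793424113938693))
(array([ 0.3879, -0.0409,  0.03  ]), array([ 0.6714, -0.0664,  0.03  ]), np.float64(-5.132932756273585), np.float64(0.2846122997855113))
riser (array([0.469 , 0.1976, 0.035 ]), array([0.4166, 0.4457, 0.035 ]), np.float64(101.92986192092884), np.float64(0.25352039803985954))
slot (array([ 0.4216, -0.284 ,  0.095 ]), array([ 0.4307, -0.1367,  0.095 ]), np.float64(86.48392832612664), np.float64(0.14754711900460318)) (array([ 0.6009, -0.2996,  0.095 ]), array([ 0.6101, -0.1496,  0.095 ]), np.float64(86.49304480580099), np.float64(0.15024339432071798))
cam in tool [ 0.0759 -0.     -0.1784]
4 1 0.6 [ 0.083   0.5349  1.6817 -0.6761  1.1337 -0.0868] [ 0.2025  0.4343  1.5683 -0.5994  1.3667 -0.1338] camside up: -0.8253356149096782
4 1 0 [ 0.083   0.5349  1.6817 -0.6761  1.1337  0.5132] [ 0.2025  0.4343  1.5683 -0.5994  1.3
[... 950 characters left out ...]
864] camside up: -0.9999999999999998
6 1 -0.6 [ 0.0814  0.5437  1.6673 -0.664   1.1547  1.1323] [ 0.1989  0.4486  1.5473 -0.5903  1.3881  1.0864] camside up: -0.8253356149096782
6 1 -0.75 [ 0.0814  0.5437  1.6673 -0.664   1.1547  1.2823] [ 0.1989  0.4486  1.5473 -0.5903  1.3881  1.2364] camside up: -0.7316888688738208
6 -1 0.6 None None camside up: 0.8253356149096781
6 -1 0 None None camside up: 0.9999999999999998
6 -1 -0.6 [ 0.0814  0.5437  1.6673 -0.664   1.1547 -2.0093] [ 0.1989  0.4486  1.5473 -0.5903  1.3881 -2.0552] camside up: 0.8253356149096782
6 -1 -0.75 [ 0.0814  0.5437  1.6673 -0.664   1.1547 -1.8593] [ 0.1989  0.4486  1.5473 -0.5903  1.3881 -1.9052] camside up: 0.7316888688738208
```

```bash
cat >> h.py <<'E'
C=np.radians(4.5); XC=-np.array([np.sin(C),np.cos(C),0]); S=np.radians(35)
Z=np.array([0,0,1.]); AX=np.cos(S)*Z-np.sin(S)*XC; UP=np.cos(S)*XC+np.sin(S)*Z; LEFT=np.cross(AX,UP)
def knobR(a):
    b=np.cos(a)*UP+np.sin(a)*LEFT; y=np.cross(AX,b); return np.column_stack([np.cross(y,-AX),y,-AX])
E
python3 - <<'E'
from h import *
G=np.array([.534,-.062,.078])
obs={}
def add(f):
    for t,p in look(("latch_grip","lid_edge"),f).items(): obs.setdefault(t,[]).append((f,p))
reach([.50,-.09,.27],down(np.radians(175))); add(grab_frame("wrist"))
f=grab_frame("wrist")
reach(G+.12*AX,knobR(.6)); f=grab_frame("wrist"); add(f)
cv2.imwrite("pics/w1.png",f["image"])
add(grab_frame("scene"))
for t in obs: print(t,len(obs[t]),*tri(obs[t]), *(tri(obs[t][:2])))
print(proj(f,G),proj(f,G-.03*AX),read_state()["t"])
E
```

```text
Traceback (most recent call last):
bench.PlanningError: the arm cannot take that pose within its joint ranges
```

```bash
python3 - <<'E'
from h import *
G=np.array([.534,-.062,.078])
obs={}
def add(f):
    for t,p in look(("latch_grip","lid_edge"),f).items(): obs.setdefault(t,[]).append((f,p))
for y in (-5,-63,-90,-30,30,0,90):
    q=solve_ik([.50,-.09,.26],down(np.radians(y)))
    if q is not None: print(y,q); break
move_joints(q); add(grab_frame("wrist"))
reach(G+.12*AX,knobR(.6)); f=grab_frame("wrist"); add(f)
cv2.imwrite("pics/w1.png",f["image"])
add(grab_frame("scene"))
for t in obs: print(t,len(obs[t]),*tri(obs[t]), *(tri(obs[t][:2])))
print(proj(f,G),proj(f,G-.03*AX),read_state()["t"])
E
```

```text
-5 [-0.2502  0.1675  1.5568 -0.      1.4173 -0.1629]
latch_grip [347.4 191.1] 0.79
lid_edge [294.2 257.9] 0.77
latch_grip [253.1 237.8] 0.58
lid_edge [227.7 236.3] 0.75
latch_grip 2 [ 0.5306 -0.0582  0.0799] [0.002905515223455863, 0.0029055152234558315] [ 0.5306 -0.0582  0.0799] [0.002905515223455863, 0.0029055152234558315]
lid_edge 2 [ 0.5256 -0.1065  0.0831] [0.0008630823827417065, 0.0008630823827417157] [ 0.5256 -0.1065  0.0831] [0.0008630823827417065, 0.0008630823827417157]
[320.8938 233.945 ] [320.9915 226.6951] 4.3833
```

View pics/w1.png

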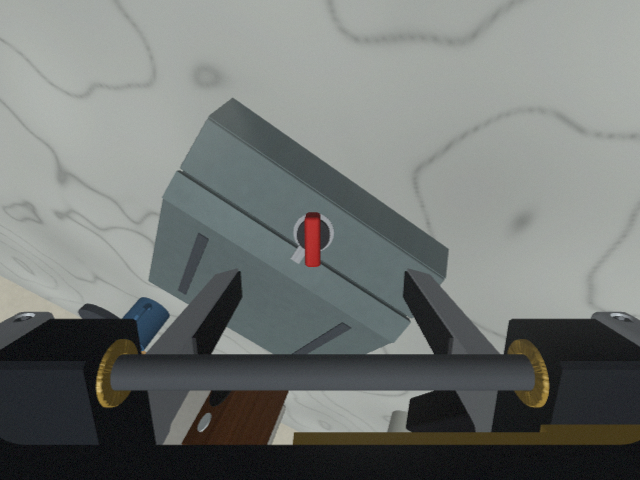

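```bash
python3 - <<'E'
from h import *
w=grab_frame("wrist");t=grab_frame("top");s=grab_frame("scene")
obs=[(w,(313,239))]
for f in (t,s):
    im=f["image"].astype(int);m=((im[...,2]>130)&(im[...,1]<70)&(im[...,0]<70)).astype(np.uint8)
    n,l,st,c=cv2.connectedComponentsWithStats(m)
    p0=proj(f,[.532,-.06,.079]);i=min(range(1,n),key=lambda i:np.hypot(*(c[i]-p0))); print(p0,c[i],st[i,4]); obs.append((f,c[i]))
G,e=tri(obs);print(G,e)
G2,_=tri([obs[0],(t,(372.6,271.1)),(s,(252.2,238.8))]);print(G2,_)
for k in (1,2):print(tri([obs[0],obs[k]]))
im=w["image"].astype(int);m=((im[...,2]>130)&(im[...,1]<70)&(im[...,0]<70)).astype(np.uint8)
ys,xs=np.nonzero(m);print(xs.mean(),ys.mean(),cv2.minAreaRect(np.column_stack([xs,ys]).astype(np.float32)))
for q in (G,G2): print(proj(w,q))
E
```

```text
[370.2393 271.9199] [370.3426 272.1481] 108
[250.7391 238.5677] [250.7424 231.4848] 66
[ 0.5294 -0.0581  0.0947] [0.000792063348351867, 0.0006726146333829024, 0.0008663354562234391]
[ 0.5328 -0.0619  0.0847] [0.0052562353412288106, 0.0021768618127448506, 0.00667120956598126]
(array([ 0.5297, -0.0581,  0.0937]), [0.0004919682392606745, 0.0004919682392607462])
(array([ 0.5288, -0.0583,  0.0944]), [0.00069025364201021, 0.0006902536420102578])
312.64 240.18 ((312.5, 240.5), (47.0, 13.0), 90.0)
[312.8412 239.8827]
[318.22   236.5631]
```

```bash
cat >> h.py <<'E'
def redbar(f,p0):
    im=f["image"].astype(int);m=((im[...,2]>60)&(im[...,2]>2*im[...,1])&(im[...,2]>2*im[...,0])).astype(np.uint8)
    n,l,st,c=cv2.connectedComponentsWithStats(m)
    i=min([i for i in range(1,n) if st[i,4]>20],key=lambda i:np.hypot(*(c[i]-p0)))
    ys,xs=np.nonzero(l==i);r=cv2.minAreaRect(np.column_stack([xs,ys]).astype(np.float32))
    return np.array(r[0]),c[i],r
E
python3 - <<'E'
from h import *
t=grab_frame("top");s=grab_frame("scene");obs=[]
w=grab_frame("wrist")
for d in (None,[-.035,.03],[.03,.03]):
    if d: 
        move_straight(np.array([.531,-.060,.08])+.09*AX+d[0]*LEFT+0*UP); w=grab_frame("wrist")
    o=[(f,redbar(f,proj(f,[.53,-.06,.083]))[0]) for f in (w,t,s)]
    print([redbar(f,proj(f,[.53,-.06,.083]))[2] for f in (w,t,s)]); obs.append(o[0]); print(tri(o))
print(tri(obs),tri(obs+o[1:]))
cv2.imwrite("pics/kn.png",np.hstack([cv2.resize(f["image"][int(p[1])-30:int(p[1])+30,int(p[0])-40:int(p[0])+40],(400,300),interpolation=0) for f,p in o[1:]]))
print(read_state()["t"])
E
```

```text
[((312.5, 238.5), (53.0, 15.0), 90.0), ((372.3077087402344, 273.4615478515625), (9.984603881835938, 23.297405242919922), 56.3099365234375), ((248.0, 235.0), (12.0, 24.0), 90.0)]
(array([ 0.5288, -0.0642,  0.0864]), [0.0005256586927064398, 0.0011357018029470064, 0.0007693694860260715])
[((349.0, 271.0), (58.0, 18.0), 90.0), ((372.3077087402344, 273.4615478515625), (9.984603881835938, 23.297405242919922), 56.3099365234375), ((248.0, 235.0), (12.0, 24.0), 90.0)]
(array([ 0.5292, -0.064 ,  0.0864]), [0.0008096029847707766, 0.0012090477884753453, 0.0008870317631046636])
[((283.94940185546875, 231.0269317626953), (58.23727035522461, 19.22445297241211), 88.53119659423828), ((372.3077087402344, 273.4615478515625), (9.984603881835938, 23.297405242919922), 56.3099365234375), ((248.0, 235.0), (12.0, 24.0), 90.0)]
(array([ 0.5289, -0.0643,  0.0868]), [0.0007708818307924879, 0.0012902304642377729, 0.0008143679305515246])
(array([ 0.5291, -0.0615,  0.0893]), [0.00020349505980623802, 0.0005498783237780754, 0.0005726729420281678]) (array([ 0.5292, -0.0641,  0.0869]), [0.0001025670861550401, 0.0008140261996610495, 0.0007476855757345312, 0.0013598708019725613, 0.0008615857529608332])
5.8333
```

View pics/kn.png

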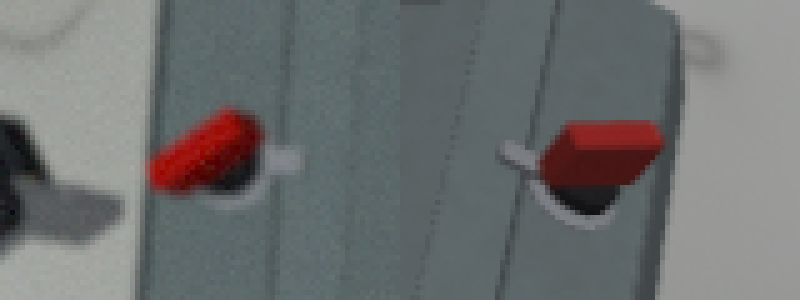

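```bash
python3 - <<'E'
from h import *
G=np.array([.529,-.0663,.0835])
move_gripper(.42,50)
reach(G+.07*AX,knobR(.6))
print(move_straight(G-.016*AX,feed=.06,until_force=8))
s=read_state();print((np.array(s["eef_pos"])-G)@AX,s["ft_force"])
move_gripper(0,50);s=read_state();print(s["gripper_width"]*94,s["grasp_force"],s["ft_force"],s["wrist_torque"])
f=grab_frame("wrist");cv2.imwrite("pics/gr.png",f["image"]);print(s["t"])
E
```

```text
False
-0.01568584180310065 [ 0.0997  0.3289 -0.1658]
30.096339535991024 50.00184416770935 [-7.2777  0.1226  7.0553] [-0.5551  1.0698 -0.6757]
8.9833
```

View pics/gr.png

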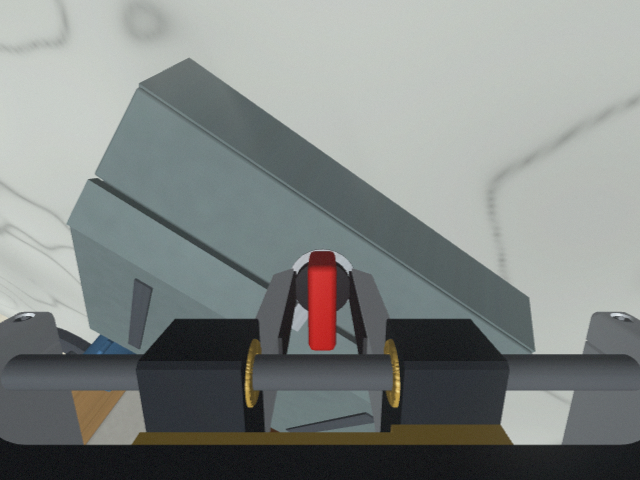

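```bash
python3 - <<'E'
from h import *
G=np.array([.529,-.0663,.0835])
move_gripper(.42,50)
move_straight(G-.004*AX,feed=.06)
move_gripper(0,50);s=read_state();print(s["gripper_width"]*94,s["grasp_force"],s["ft_force"],s["wrist_torque"])
q=np.array(s["joints"]);T0=s["wrist_torque"]@AX
f=grab_frame("wrist");cv2.imwrite("pics/gr2.png",f["image"]);print(s["t"])
E
```

```text
13.530218038939132 49.995959401130676 [-5.8572 -0.3837  5.0037] [-0.3688  0.7394 -0.5357]
10.3
```

```bash
python3 - <<'E'
from h import *
G=np.array([.529,-.0663,.0835]); P=G-.004*AX
for a in (.3,0,-.3,-.5,-.6,-.66):
    reach(P,knobR(a)); s=read_state()
    print(a,round(s["t"],2),s["ft_force"],np.dot(s["wrist_torque"],AX))
    if np.linalg.norm(s["ft_force"])>60: break
hold(.4)
f=grab_frame("wrist");cv2.imwrite("pics/tu.png",f["image"]);s=read_state();print(s["t"],s["gripper_width"]*94,s["ft_force"])
E
```

```text
0.3 10.74 [-5.0049 -1.1306  4.9372] -0.0030471377676452582
0 11.13 [-4.6483 -1.6993  3.6076] -0.07630309364996213
-0.3 11.53 [-4.0783 -3.3071  4.3291] -0.008482120490220402
-0.5 11.83 [-4.6791 -3.3783  3.3406] 0.14121023868196447
-0.6 12.08 [-4.5101 -3.1729  3.8518] 0.11032158200750486
-0.66 12.33 [-3.2386 -5.1471  4.1617] 0.6866264780788316
12.7833 13.898143371040865 [-3.3308 -4.0051  4.7636]
```

View pics/tu.png

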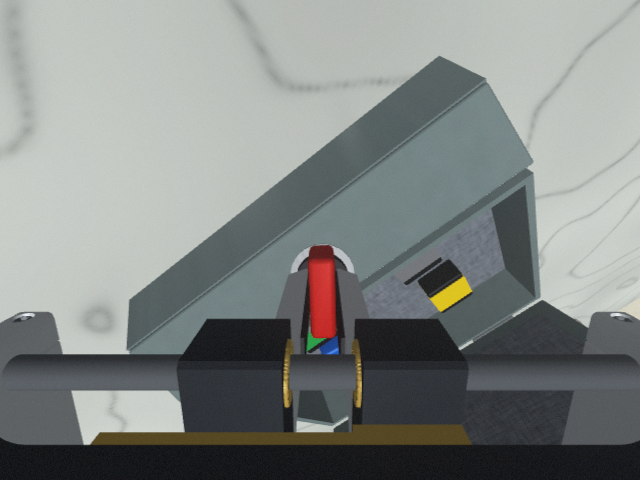

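```bash
cat >> h.py <<'E'
N=("battery","battery_grey","battery_green","wallet","step_low","case","latch_grip","lid_edge")
E
python3 - <<'E'
from h import *
G=np.array([.529,-.0663,.0835])
move_gripper(.42,50)
move_straight(G+.07*AX,feed=.15)
reach([.50,-.13,.27],down(np.radians(-5)))
obs={}
w=grab_frame("wrist");cv2.imwrite("pics/in.png",w["image"])
for f in (w,grab_frame("top"),grab_frame("scene")):
    for t,p in look(N,f).items(): obs.setdefault(t,[]).append((f,p))
reach([.56,-.16,.27],down(np.radians(-5)));f=grab_frame("wrist")
for t,p in look(N[:4],f).items(): obs.setdefault(t,[]).append((f,p))
for t in obs:
    if len(obs[t])>1: print(t,len(obs[t]),*tri(obs[t]),[onplane(f,p,.03)[:2] for f,p in obs[t]] if t in N[:4] else "")
print(read_state()["t"])
E
```

```text
battery [387.5 295.7] 0.91
battery_grey [377.7 224.9] 0.95
battery_green [298.8 230.2] 0.56
wallet [293.1 296.6] 0.87
case [340.1 264.9] 0.84
latch_grip [341.7 151.8] 0.69
battery [597. 286.] 0.47
battery_grey [412.2 255.4] 0.9
battery_green [408.8 306.7] 0.94
step_low [185.1 292.4] 0.59
case [432.9 284.3] 0.8
latch_grip [370.3 273.4] 0.69
lid_edge [594.6 284.3] 0.8
battery [155.1 277.3] 0.96
battery_grey [203.  272.1] 0.9
battery_green [204.4 236.7] 0.8
wallet [168.4 233.1] 0.83
step_low [438.3 234.4] 0.74
case [181.2 267.5] 0.7
latch_grip [253.  234.6] 0.85
lid_edge [ 55.3 155.5] 0.73
battery [345.9 276.9] 0.76
battery_grey [329.4 204.6] 0.78
battery_green [248.2 212.4] 0.58
wallet [244.8 277.4] 0.56
battery 4 [ 0.5645 -0.2893  0.1022] [0.06292035010081454, 0.19663697358657806, 0.07694409149279598, 0.06382603281379437] [array([ 0.5788, -0.2545]), array([ 0.5159, -0.5606]), array([ 0.5803, -0.2526]), array([ 0.5847, -0.2524])]
battery_grey 4 [ 0.5718 -0.1561  0.03  ] [0.002368878505161189, 0.0034933406672561017, 0.0024048565113044137, 0.0033297821044409796] [array([ 0.5699, -0.1545]
[... 195 characters left out ...]
016796513599933683] [array([ 0.468 , -0.1525]), array([ 0.4636, -0.1495]), array([ 0.4651, -0.166 ]), array([ 0.4667, -0.1538])]
wallet 3 [ 0.4501 -0.2432  0.0312] [0.0008863163680158655, 0.0015666939603735635, 0.0023745322513690236] [array([ 0.4504, -0.2446]), array([ 0.4484, -0.2453]), array([ 0.4493, -0.2412])]
case 3 [ 0.5169 -0.2157 -0.0084] [0.003006697005967837, 0.002965876825125451, 0.0001794022074570152] 
latch_grip 3 [ 0.5278 -0.0577  0.0858] [0.001300074890323577, 0.001553785631476293, 0.0026644870856696074] 
step_low 2 [0.4853 0.3332 0.025 ] [0.0032861329766674424, 0.0032861329766674502] 
lid_edge 2 [ 0.5013 -0.3955  0.2728] [0.0014511584945273038, 0.0014511584945274061] 
17.2417
```

View pics/in.png

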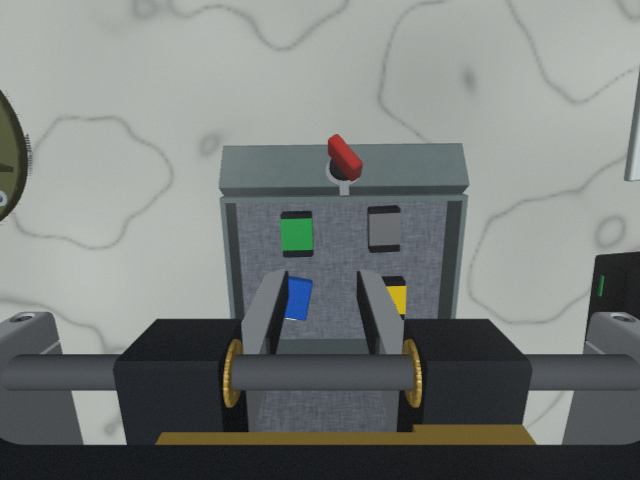

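```bash
python3 - <<'E'
from h import *
move_gripper(.9,50)
fs=[]
for x in (.555,.60):
    reach([x,-.225,.25],down(np.radians(-5)));f=grab_frame("wrist");fs.append(f)
    look(N[:1],f)
    im=cv2.cvtColor(f["image"],cv2.COLOR_BGR2HSV);m=cv2.inRange(im,(20,120,80),(35,255,255))
    n,l,st,c=cv2.connectedComponentsWithStats(m);i=1+np.argmax(st[1:,4]);ys,xs=np.nonzero(l==i)
    r=cv2.minAreaRect(np.column_stack([xs,ys]).astype(np.float32));print(r)
    box=[onplane(f,p,.051) for p in cv2.boxPoints(r)];print(np.array(box)[:,:2].tolist(),np.mean(box,0))
    f["c"]=r[0]
print(tri([(f,f["c"]) for f in fs]))
cv2.imwrite("pics/bat.png",fs[0]["image"]);print(read_state()["t"])
E
```

```text
battery [345.5 230.3] 0.62
((454.49993896484375, 434.5), (368.99993896484375, 18.999996185302734), 0.0)
[[0.4533243586876017, -0.5429848759027103], [0.4575453284558483, -0.5106323521300346], [0.9656998077022276, -0.5560203705648318], [0.9708149794357845, -0.5892052382498278]] [ 0.7118 -0.5497  0.051 ]
battery [308.5 238.5] 0.76
((454.5, 434.5), (19.0, 369.0), 90.0)
[[0.5048281453685515, -0.5093643577787739], [1.0140381538779812, -0.5533033143032134], [1.0193063734690853, -0.5865536881150686], [0.5007213795693851, -0.5417735144697784]] [ 0.7597 -0.5477  0.051 ]
(array([-3.0924,  9.5849,  9.6263]), [0.00040552992660636744, 0.0004055299266081191])
18.9583
```

View pics/bat.png

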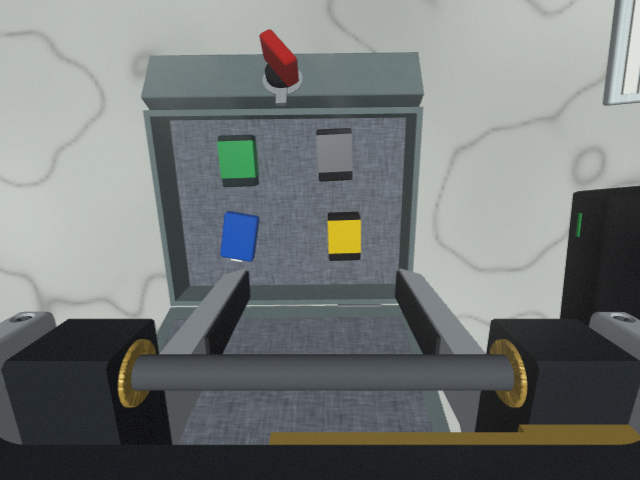

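```bash
cat >> h.py <<'E'
def yel(f,r0=0,r1=300):
    im=cv2.cvtColor(f["image"],cv2.COLOR_BGR2HSV);m=cv2.inRange(im,(20,120,60),(35,255,255));m[r1:]=0;m[:r0]=0
    n,l,st,c=cv2.connectedComponentsWithStats(m);i=1+np.argmax(st[1:,4]);ys,xs=np.nonzero(l==i)
    return cv2.minAreaRect(np.column_stack([xs,ys]).astype(np.float32))
E
python3 - <<'E'
from h import *
o=[];b=[]
for x in (.555,.60):
    reach([x,-.225,.25],down(np.radians(-5)));f=grab_frame("wrist");r=yel(f);o.append((f,r[0]))
    b+=[(f,m["point"]) for m in mark_of("battery",f)[:1]]
    bx=np.array([onplane(f,p,.051) for p in cv2.boxPoints(r)])[:,:2]
    print(r,bx.tolist(),[(np.linalg.norm(e),np.degrees(np.arctan2(e[1],e[0]))) for e in (bx[1]-bx[0],bx[2]-bx[1])])
print(tri(o),tri(b)); s=grab_frame("scene");r=yel(s,200,400);print(r,tri(o+[(s,r[0])]))
P=tri(o)[0]
for z in (.1,.03): print(solve_ik([P[0],P[1],z],down(np.radians(-5))))
E
```

```text
((344.0, 236.0), (34.0, 32.0), 90.0) [[0.5617494394549072, -0.22831570177645588], [0.5988035564108934, -0.23160764365321868], [0.5963810811569137, -0.27296879579206584], [0.5582948436432909, -0.26957499183932865]] [(np.float64(0.03720006000946629), np.float64(-5.0769117186752935)), (np.float64(0.04143203220467234), np.float64(-93.35191889989453))]
((304.9549865722656, 240.8286590576172), (33.55211639404297, 33.20621871948242), 87.79740142822266) [[0.5610177520454714, -0.22986546825742327], [0.5994941496738819, -0.2316735803085589], [0.5974629420544074, -0.27247378953866697], [0.5579267428077487, -0.27066024517570847]] [(np.float64(0.038518858285896976), np.float64(-2.690507379119266)), (np.float64(0.04085073900939869), np.float64(-92.85007408022004))]
(array([ 0.5789, -0.251 ,  0.0497]), [0.00027271456815604556, 0.000272714568156027]) (array([ 0.5818, -0.2516,  0.0312]), [0.00019395781489930317, 0.00019395781489927463])
((153.0, 273.0), (20.0, 24.0), 90.0) (array([ 0.5788, -0.2538,  0.0408]), [0.0008711790086897636, 0.0006511005547891538, 0.0009103355126746016])
[-0.4671  0.5753  1.3819 -0.      1.1845 -0.3798]
[-0.4671  0.6605  1.424  -0.      1.0571 -0.3798]
```

```bash
python3 - <<'E'
from h import *
R=down(np.radians(-4)); x,y=.579,-.251
move_gripper(.62,15)
reach([x,y,.13],R)
print(move_straight([x,y,.034],feed=.08,until_force=6))
print(read_state()["eef_pos"])
move_gripper(0,15);s=read_state();print("w",s["gripper_width"]*94,s["grasp_force"],s["ft_force"])
move_straight([x,y,.24],feed=.12);s=read_state();print("w",s["gripper_width"]*94,s["grasp_force"],s["t"])
R2=down(np.radians(12))
o={}
for p in ((.50,.27,.24),(.53,.31,.24)):
    reach(p,R2);f=grab_frame("wrist")
    for t,m in look(("step_low","riser","filter_a"),f).items():o.setdefault(t,[]).append((f,m))
for t in o: 
    if len(o[t])>1:print(t,tri(o[t]))
cv2.imwrite("pics/st.png",f["image"]);s=read_state();print("w",s["gripper_width"]*94,s["t"],solve_ik([.478,.329,.06],R2))
E
```

```text
False
[ 0.5793 -0.2511  0.0346]
w 37.40147016598004 14.997413903474808 [-0.3086  0.0061  2.6672]
w 37.55743352069664 14.9968121945858 24.65
step_low [321.1 159.6] 0.96
riser [381.7 158.6] 0.79
filter_a [401.6 203.7] 0.63
step_low [287.  190.3] 0.6
riser [350.6 186.6] 0.6
filter_a [368.  150.5] 0.78
step_low (array([0.4865, 0.3327, 0.0475]), [0.0004391707539548245, 0.0004391707539547242])
riser (array([0.5592, 0.3476, 0.0014]), [2.605764391216351e-05, 2.605764391220679e-05])
filter_a (array([0.4928, 0.3651, 0.4569]), [0.024963171277973973, 0.024963171277974067])
w 37.716945371161884 27.275 [ 0.5397  0.5218  1.5703 -0.      1.0495  0.3303]
```

View pics/st.png

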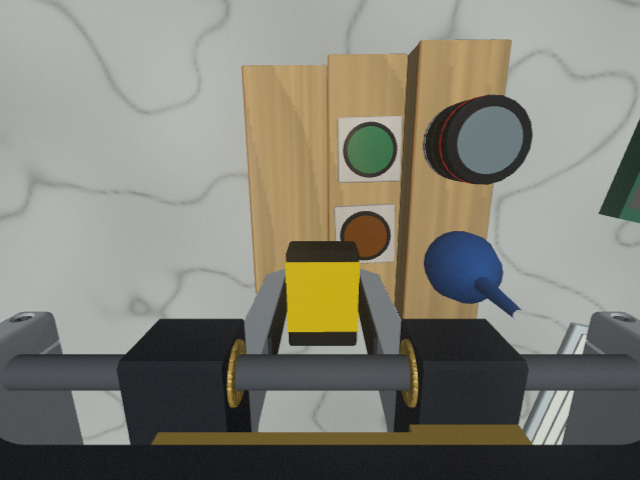

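```bash
python3 - <<'E'
from h import *
f=grab_frame("wrist")
a,b=onplane(f,(257,290),.035),onplane(f,(245,66),.035);d=b-a;yw=np.degrees(np.arctan2(d[1],d[0]))-90
print("yaw",yw,a,b,np.linalg.norm(d))
n=np.array([d[1],-d[0],0])/np.hypot(*d[:2]);c=np.array([.4865,.3327,.035]);print("centre to front edge (45):",(c-a)@n)
yw=float(np.clip(yw,9,15));yr=np.radians(yw);ux=np.array([np.cos(yr),np.sin(yr),0])
T=c+ux*(45-5-((c-a)@n)*1000)/1000*.5 - .0025*ux; print(T,"from edge",(T-a)@n)
R=down(yr)
reach([T[0],T[1],.10],R); move_straight([T[0],T[1],.052],feed=.1)
print(move_straight([T[0],T[1],.030],feed=.02,until_force=2.5))
s=read_state();print(s["eef_pos"],s["ft_force"],s["gripper_width"]*94,s["t"])
f=grab_frame("wrist");cv2.imwrite("pics/pl.png",f["image"])
E
```

```text
yaw 11.886101797490554 [0.4707 0.2006 0.035 ] [0.4184 0.4492 0.035 ] 0.25396145474073256
centre to front edge (45): 0.04263804159968318
[0.4828 0.3319 0.035 ] from edge 0.03881902079984155
True
[0.4827 0.3319 0.0388] [1.1175 0.0455 1.9586] 37.84274128476656 29.3
```

View pics/pl.png

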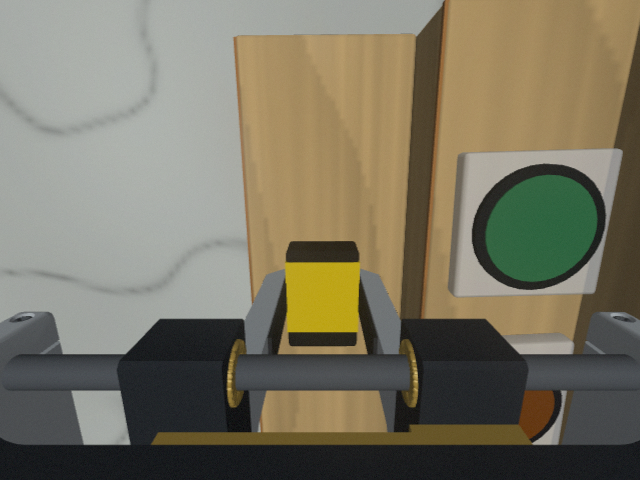

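Contact came at TCP z = 0.0388 m, as expected. The battery (320,293) lies flat, centred on the low step between its front edge (~250) and the wall (~405). I'll release it, retreat and check.

```bash
python3 - <<'E'
from h import *
p=np.array(read_state()["eef_pos"])
move_gripper(.50); hold(.2)
move_straight([p[0],p[1],.16],feed=.1)
move_straight([p[0]-.06,p[1]-.06,.25],feed=.15)
f=grab_frame("wrist");cv2.imwrite("pics/end.png",f["image"])
o=[(f,m["point"]) for m in mark_of("battery",f)[:1]]; s=grab_frame("scene"); t=grab_frame("top")
o+=[(g,m["point"]) for g in (s,t) for m in mark_of("battery",g)[:1]]
print([onplane(g,q,.035) for g,q in o])
for g in (s,t): look(("lid_edge","latch_grip","battery_grey","battery_green","wallet"),g)
print(read_state()["t"])
E
```

```text
[array([0.4874, 0.33  , 0.035 ]), array([0.4882, 0.3282, 0.035 ])]
lid_edge [ 57.  153.4] 0.72
latch_grip [250.4 236. ] 0.71
battery_grey [202.8 271.5] 0.9
battery_green [205.2 236.9] 0.66
wallet [166.7 234.8] 0.9
latch_grip [372.8 273.9] 0.77
battery_grey [412.1 252.2] 0.59
battery_green [409.9 305.6] 0.91
wallet [452.7 312.6] 0.77
33.075
```

View pics/end.png

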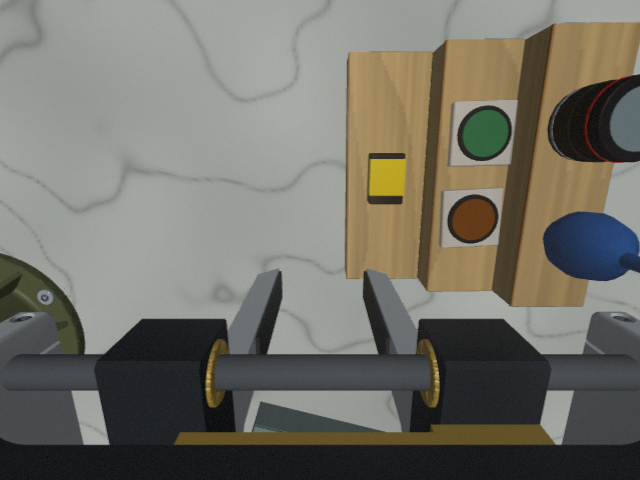

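The battery lies flat, label up, at (387,178), wholly on the low step; the filters, lens and blower haven't moved.

```bash
python3 -c "
from bench import *
print(close_job())"
```

```text
the job is handed in; nothing more can be done
None
```

I turned the latch to its stop and let it go. The knob sprang back, the lid opened and stayed open, and the yellow-label battery is flat, label up, on the lowest step; I handed the job in at about 33 s, with no verdict returned.

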